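Reset the gas interlock and hold the key switch on

ROBOT

A 6-joint arm with a two-finger parallel gripper is mounted at the origin on a cart in front of the work surface, level with it; the furniture and walls round the work are solid. World frame = base frame: x ahead of the robot, y to its left, z up, the work surface at z = 0. Lengths are in m, angles in rad, forces in N, time in s.
With the tool pointing down it reaches from about 0.425 to 0.95 m from the base axis. Payload 14.7 kg.
Tool frame: the origin (TCP) lies on the centre line of the jaws, within the pads' length; the fingertips stand 25 mm ahead of it and the grasp point (between the pads) lies 6 mm ahead of it; z points along the fingers, y is the line along which they close (so a half turn about z gives the same grasp; the last joint's range is limited). The gripper opens to 85 mm and grips with 20 to 120 N. Pads are 22 mm wide; open, the fingers measure 114 mm over their backs; the gripper's body (76 mm by 85 mm) begins 54 mm behind the grasp point. The pads swing forward as they close: fully open they stand 13 mm farther back than shut.
Start: joints at [-1.288, 0.48, 1.596, -0, 1.065, -0.047], TCP at [0.211, -0.615, 0.256] pointing down, gripper open.
Joint ranges: [-2.75, 2.75], [-0.82, 2.05], [0.23, 2.67], [-1.56, 4.7], [0.09, 2.69], [-2.92, 2.92]. Speed limits (rad/s): [1.89, 1.89, 2.39, 3.01, 3.01, 3.01].

INTERFACE

Orientations are given as a 3x3 rotation matrix whose columns are the frame's x, y, z axes.
In Python, from station import manip, viewer gives the robot as it stands.
- The arm moves only by the tool arm_command, never from a script. Its argument "commands" is a list of rows, each a list of 7 numbers: the turn, a rotation vector about the tool's x, y, z in degrees, then the shift along the tool's x, y, z in mm, then the opening, from 0 (shut) to 1 (fully open). In form: [[wx, wy, wz, x, y, z, grip], ...]. A call has 1 to 8 rows; each row shifts and turns the commanded pose from where the row before left it, along the tool's axes as they then stand; what a row does not reach is not made up. A row lasts 1/12 s, in which the tool goes at most 41.7 mm and 7.16 degrees, less where a joint would pass 70% of its speed; a pose out of reach is approached as far as the arm can. A call with a gripper value outside its range is refused whole. The fingers move at their own pace and stop on an object; "grip_force" is the grip in N (left out, the last holds). Time passes only in rows, so rows that do not move let the fingers close. It gives the time, the measured TCP pose, the force, the opening and the grip force at its end, in the units of the state.
- manip.observe(): the state, without advancing time (a new reading comes with each control period).
- viewer.snapshot(name): name is "scene" or "top" or "wrist"; returns the picture (420x560x3 uint8, red, green, blue); there is no depth.
- viewer.camera_model(name): a dict with "K" (3x3 intrinsics, pixels), "origin" and "rotation" of the camera in the world; the wrist camera has in their place "T_tool_cam" (4x4, takes a point from camera to tool coordinates, whose origin is the TCP and whose axes are the flange's). Camera axes: x right, y down, z forward; pixel columns grow to the right and rows downward; lengths in m; the calibration is good to about 2 mm. A picture is of the moment at which its call begins: read the wrist's pose just before it. camera_model takes no time and is no camera call.
- manip.job_done(): hands the job in; it is judged then, once.
The state is a dict: "t": time; "joint_pos": joint angles; "qd": joint speeds; "tau": joint torques, N m; "ee_pos": TCP position; "tcp_rot": TCP orientation; "force": force on the tool from outside, world axes, zero at the start; "wrist_torque": the same for the moment, N m; "grip_width": opening from 0.0 (shut) to 1.0 (fully open); "gripper_force": force on a finger pad.
Only numpy, scipy, OpenCV 4.12 (cv2) and the standard library are available. Lean on these libraries where they do the work, as an engineer would, in place of code of your own. Each camera call takes 0.05 s, during which the arm holds its last target. There are 200 camera calls.

TASK

Switch the cooker's gas interlock on: twist the reset knob of the grey box clockwise to its stop and let it go so that it springs back by itself. Then take the round-headed key out of the wooden rack, push it straight down fully home into the box's keyhole (its pins are sticky: wiggle the key a little if it binds), and only then turn it clockwise, about a quarter turn, to its stop. It springs back when let go, so finish still gripping the key, home and held against its stop; leave the other two keys in the rack and everything else standing where it is.

Things in the scene. Friction and masses are not known exactly. Their poses are not given: they have to be found in the camera images.
- console: Fixed grey metal gas interlock box lying on the worktop, 120 mm (x) x 210 mm (y) x 50 mm high, face up, two black conduit glands on its far (+x) side. Origin at the centre of its underside; at yaw 0 its front faces the robot. On its top face the reset knob is at (0, +55) mm (left) and the key switch at (0, -50) mm (right).
- knob_grip (a point): Point on the reset knob's vertical turning axis, 79 mm above the worktop: the height to grip. The black knob has a bar grip 42 x 12 mm, from 59 to 85 mm above the worktop, on a disc 38 mm across. At rest the bar lies along the box's x axis: grip it with the fingers closing along the box's y axis. The point is fixed to the box and does not turn (axes as the box's).
- reset_knob (a joint): Angle of the reset knob in rad: 0 at rest, grows clockwise seen from above, stop at 1.0. A spring (about 0.04 N m at rest, 0.12 N m at the stop) returns it to 0 when let go.
- keyhole (a point): Centre of the keyhole, level with the top of the round steel collar (52 mm across, opening 30 mm), 53 mm above the worktop, on the vertical turning axis. Fixed, does not turn; axes as the box's. The brass plug's face is 3 mm lower; at rest its slot is 20 mm long along the box's y axis, 8 mm wide along x, 36 mm deep, its mouth chamfered 3 mm. Two sticky sprung pins 10 and 18 mm down.
- key_switch (a joint): Angle of the brass plug in rad: 0 at rest, grows clockwise from above, stop at 1.35 (about a quarter turn). A spring (0.03 N m at rest, 0.11 at the stop) turns it back when let go. The blade has about 0.1 rad of play, so the key must turn 1.45 to 1.5 rad to reach the stop. Pushing the key past the pins takes roughly 3 to 8 N.
- key_rack: Fixed light wooden block, 60 mm (x) x 170 mm (y) x 40 mm high, origin at the centre of its underside. Three slots in its top in a row along its y axis, 55 mm apart, each holding an upright key, heads up, shoulders resting on the block's top; which key is in which slot varies.
- round_key: The key to use: round disc-shaped black head, 40 mm across, 12 mm thick, top 44 mm above the origin; shoulder at its foot 36 mm wide, 10 mm high. 50 g. Origin: centre of the shoulder's underside, z up. Head and blade are wide along the key's y, thin along its x: grip with the fingers closing along x, about 24 mm above the origin. Fully home the origin is at the keyhole point.
- round_key_tip (a point): Tip of the round key's steel blade, 30 mm below its origin, on its axis. The blade is 18 mm wide (key's y), 6 mm thick (x), 30 mm long, the last 6 mm tapered; it fits either way round.
- square_key: A key with a square black head (38 mm wide, 44 mm high, 12 mm thick), same blade: not for this job, leave it in the rack. Origin at its shoulder's underside.
- clover_key: A key with a three-lobed black head (46 mm wide, 46 mm high, 12 mm thick), same blade: not for this job, leave it in the rack. Origin at its shoulder's underside.
- small_pot: Bystander: low lidded pot, 62 mm across, 35 mm high. Origin at its underside.
- mug: Bystander: striped mug, 65 x 88 mm with the handle, 50 mm high. Origin at its underside.
- tin: Bystander: food tin, 58 mm across, 72 mm high. Origin at its underside.
- salt_mill: Bystander: grey shaker, 44 mm across, 90 mm high. Origin at its underside.
- jar: Bystander: jar with dark lid, 63 mm across, 85 mm high. Origin at its underside.
- can: Bystander: drinks can, 53 mm across, 134 mm high. Origin at its underside.
Not all that is in view belongs to the job. Leave any orange or pink look-alike of the round_key alone.

How it is judged:
On the way, in this order (a step that is already met when the one before it is completed fails the run):
1. the reset knob is twisted clockwise to its stop (0.9 rad or more) (value of joint reset_knob above 0.9 rad), for 0.1 s.
2. the reset knob has been let go and has sprung back under 0.1 rad (value of joint reset_knob below 0.1 rad and contact force between the fingers and console below 0.5 N), for 0.1 s.
3. the round key is fully home in the keyhole, switch below 0.3 rad (z of round_key_tip in the frame of keyhole below -0.0265 m and horizontal distance between round_key_tip and keyhole below 0.004 m and angle between round_key's own z axis and vertical below 0.12 rad and value of joint key_switch below 0.3 rad), for 0.1 s.
4. the key is turned clockwise to the stop (1.2 rad or more) while home (z of round_key_tip in the frame of keyhole below -0.0265 m and horizontal distance between round_key_tip and keyhole below 0.004 m and angle between round_key's own z axis and vertical below 0.12 rad and value of joint key_switch above 1.2 rad), for 0.2 s.
At the end, for the whole second after the job is handed in: Round key home (tip 26.5 mm or more below the collar top, within 4 mm of the axis, upright within 0.12 rad), switch held at 1.2 rad or more, fingers gripping the key (over 2 N), knob back under 0.1 rad, other keys within 12 mm of their start (all of step 4 and contact force between the fingers and round_key above 2 N and value of joint reset_knob below 0.1 rad and distance of each of square_key, clover_key from where it was at the start of the episode below 0.012 m); the arm keeps its last pose, push and grip.
It fails at once if a bystander is moved more than 20 mm (distance of any of small_pot, mug, tin, salt_mill, jar, can from where it was at the start of the episode above 0.02 m).
It fails at once if another key is moved more than 20 mm (distance of any of square_key, clover_key from where it was at the start of the episode above 0.02 m).
It fails at once if the switch is turned more than 0.5 rad while the key is not fully home (value of joint key_switch above 0.5 rad and z of round_key_tip in the frame of keyhole above -0.0255 m).
It also fails if it takes over 64 s, if anything falls off the work surface, if the arm or the gripper's body presses on something with over 40 N, if the wrist force passes 120 N, or if a joint passes its speed limit or range.

## Working session

There is one attempt and no reset: what is moved stays moved. The work goes in short steps, Python scripts to look and compute and a tool call to move; the robot and the scene stay as the last step left them, time stands still between calls to the robot, and variables do not carry over. Pictures are saved under pics/ and viewed, at most 10 in all, crops included, and the job is handed in when it is done.

Besides the shell and the picture viewer there is one more tool, called after ">>>" in YAML: its name, and indented under it one key for each argument. arm_command: Moves the arm, as the interface text tells. Its arguments: {"type":"object","properties":{"commands":{"type":"array","items":{"type":"array","items":{"type":"number"}}},"grip_force":{"type":"number"}},"required":["commands"]}

```bash
mkdir -p pics; ls
python3 - <<'E'
from station import manip, viewer
import cv2
for n in ("top","scene"):
    cv2.imwrite(f"pics/{n}0.png",cv2.cvtColor(viewer.snapshot(n),cv2.COLOR_RGB2BGR)); print(viewer.camera_model(n))
print(viewer.camera_model("wrist")); print(manip.observe())
E
```

```text
pics
{'K': array([[452.93495981,   0.        , 280.68893117],
       [  0.        , 452.93495981, 205.43387824],
       [  0.        ,   0.        ,   1.        ]]), 'origin': array([0.44837525, 0.03171356, 1.21800712]), 'rotation': array([[-0.02244825, -0.99593206,  0.08726635],
       [-0.99974474,  0.02213928, -0.00450693],
       [ 0.00255658, -0.08734525, -0.99617482]])}
{'K': array([[384.29824789,   0.        , 277.06369688],
       [  0.        , 384.29824789, 209.07241462],
       [  0.        ,   0.        ,   1.        ]]), 'origin': array([-0.06123121,  0.51588464,  0.5885444 ]), 'rotation': array([[-0.60092624, -0.44621708,  0.66315758],
       [-0.79928464,  0.34130922, -0.49462318],
       [-0.00563249, -0.82728371, -0.56175612]])}
{'K': array([[374.94578675,   0.        , 271.2136296 ],
       [  0.        , 374.94578675, 207.97038073],
       [  0.        ,   0.        ,   1.        ]]), 'T_tool_cam': array([[ 3.85026762e-05, -9.65928657e-01, -2.58808476e-01,
         6.57785050e-02],
       [ 9.99999953e-01,  1.15658172e-04, -2.82892080e-04,
         4.71849525e-04],
[... 267 characters left out ...]
-05,
        1.06512656e+00, -4.65931793e-02]), 'qd': array([-0.00052761, -0.00162776, -0.00032026,  0.00084674,  0.00134654,
        0.00059931]), 'tau': array([ 2.65021328e-03, -9.52257228e+01, -4.31042719e+01, -1.67288422e-04,
        5.10672646e-03,  2.55143107e-05]), 'ee_pos': array([ 0.21043493, -0.61462943,  0.25573421]), 'tcp_rot': array([[ 9.46113298e-01,  3.23835674e-01, -2.90721170e-04],
       [ 3.23835796e-01, -9.46112691e-01,  1.07367953e-03],
       [ 7.26407449e-05, -1.10996840e-03, -9.99999381e-01]]), 'force': array([-0.70147494,  0.46613486, -0.92266254]), 'wrist_torque': array([ 0.01243197,  0.02190177, -0.00739972]), 'gripper_force': 0.0, 'grip_width': 0.9986319102184927}
```

View pics/top0.png

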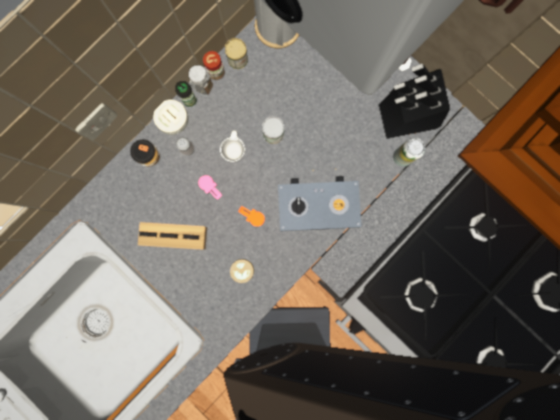

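View pics/scene0.png

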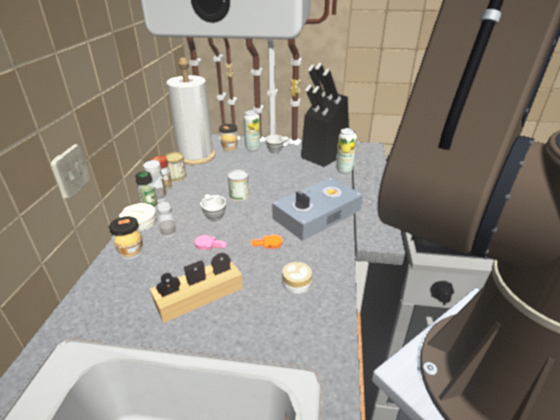

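Top view: the box is at about (319,205), with the knob at (298,206) and the keyhole at (339,205). The rack is at (172,236). In the scene view the keys are at (168,283), (195,270) and (221,262).

```bash
cat > h.py <<'E'
from station import manip, viewer
import cv2, numpy as np
def ray(cam,uv,z,R=None,o=None):
    m=viewer.camera_model(cam)
    if cam=="wrist":
        T=m["T_tool_cam"]; s=STATE; R=s["tcp_rot"]@T[:3,:3]; o=s["ee_pos"]+s["tcp_rot"]@T[:3,3]
    else: R,o=m["rotation"],m["origin"]
    d=R@np.linalg.solve(m["K"],[uv[0],uv[1],1.]); return o+d*(z-o[2])/d[2]
STATE=None
def shot(cam,name):
    global STATE
    STATE=manip.observe(); im=cv2.cvtColor(viewer.snapshot(cam),cv2.COLOR_RGB2BGR); cv2.imwrite(f"pics/{name}.png",im); return im
def big(mask):
    c,_=cv2.findContours(mask,cv2.RETR_EXTERNAL,cv2.CHAIN_APPROX_NONE); return sorted(c,key=cv2.contourArea)[::-1]
E
python3 - <<'E'
from h import *
im=cv2.imread("pics/top0.png"); hsv=cv2.cvtColor(im,cv2.COLOR_BGR2HSV)
print("box px",hsv[222,320],hsv[190,320],"counter",hsv[250,320],"rack",hsv[245,172])
def rect(mask,roi,z,nm):
    m=np.zeros_like(mask);x0,y0,x1,y1=roi;m[y0:y1,x0:x1]=mask[y0:y1,x0:x1]
    m=cv2.morphologyEx(m,cv2.MORPH_OPEN,np.ones((3,3)))
    c=big(m)[0]; p=np.array([ray("top",q,z)[:2] for q in c[:,0]],np.float32)
    print(nm,cv2.boundingRect(c),cv2.minAreaRect(p))
rect(cv2.inRange(hsv,(95,60,60),(125,255,255)),(260,165,380,245),.05,"box")
rect(cv2.inRange(hsv,(10,90,90),(28,255,255)),(125,210,215,260),.04,"rack")
print("knob",ray("top",(298,206),.085),"hole",ray("top",(339,205),.053))
s=cv2.imread("pics/scene0.png")
a=cv2.resize(s[240:320,140:260],(720,480),interpolation=cv2.INTER_CUBIC)
cv2.imwrite("pics/crop1.png",a)
E
```

```text
box px [104  24 161] [110  13 172] counter [ 18   8 151] rack [ 19 109 216]Traceback (most recent call last):
  File "<stdin>", line 9, in <module>
  File "<stdin>", line 7, in rect
IndexError: list index out of range
```

Run:
```python
from h import *
im=cv2.imread("pics/top0.png"); hsv=cv2.cvtColor(cv2.GaussianBlur(im,(3,3),0),cv2.COLOR_BGR2HSV)
print("px",[hsv[v,u].tolist() for u,v in((285,195),(320,205),(355,195),(320,222))])
def rect(mask,roi,z,nm):
    m=np.zeros_like(mask);x0,y0,x1,y1=roi;m[y0:y1,x0:x1]=mask[y0:y1,x0:x1]
    m=cv2.morphologyEx(m,cv2.MORPH_OPEN,np.ones((3,3)))
    c=big(m)
    if not c: return print(nm,"none")
    c=c[0]; p=np.array([ray("top",q,z)[:2] for q in c[:,0]],np.float32)
    print(nm,cv2.boundingRect(c),cv2.minAreaRect(p))
rect(cv2.inRange(hsv,(90,30,60),(125,255,255)),(260,165,380,245),.05,"box")
rect(cv2.inRange(hsv,(10,70,90),(28,255,255)),(125,210,215,260),.04,"rack")
print("knob",ray("top",(298,206),.085),"hole",ray("top",(339,205),.053))
s=cv2.imread("pics/scene0.png")
a=cv2.resize(s[240:320,140:260],(720,480),interpolation=cv2.INTER_CUBIC)
cv2.imwrite("pics/crop1.png",a)
```

```text
px [[104, 23, 166], [104, 24, 162], [104, 24, 157], [104, 24, 161]]
box none
rack (138, 222, 68, 27) ((0.4799462556838989, 0.3106757402420044), (0.1744256615638733, 0.06053819879889488), 84.91793060302734)
knob [ 0.54523558 -0.01683885  0.085     ] hole [ 0.54820885 -0.12416768  0.053     ]
```

View pics/crop1.png

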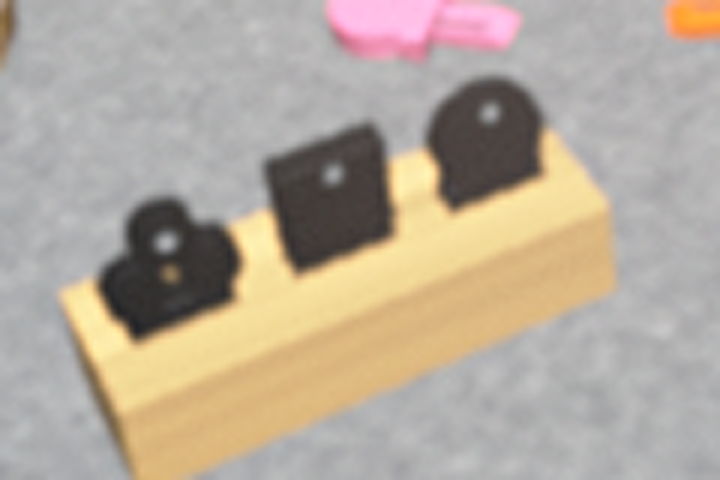

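Crop: the round key is the right-hand one in the rack (nearest -y), at scene pixel (221,262). Moving over the box for a close look.

>>> arm_command:
  commands:
    - [0,0,5.7,0,0,0,1]
    - [0,0,5.7,0,0,0,1]
    - [0,0,5.7,0,0,0,1]
    - [0,0,0,22,-33,0,1]
    - [0,0,0,22,-33,0,1]
    - [0,0,0,22,-33,0,1]
    - [0,0,0,22,-33,0,1]
    - [0,0,0,22,-33,0,1]

```text
t: 0.77
ee_pos: [0.3157, -0.4448, 0.256]
tcp_rot: [[1.0, 0.031, -0.0], [0.031, -1.0, 0.001], [-0.0, -0.001, -1.0]]
force: [1.5, -0.8, 0.3]
grip_width: 1.0
gripper_force: 0.0
```

>>> arm_command:
  commands:
    - [0,0,0,22,-33,0,1]
    - [0,0,0,22,-33,0,1]
    - [0,0,0,22,-33,0,1]
    - [0,0,0,22,-33,0,1]
    - [0,0,0,22,-33,0,1]
    - [0,0,0,22,-33,0,1]
    - [0,0,0,22,-33,0,1]
    - [0,0,0,22,-33,0,1]

```text
t: 1.43
ee_pos: [0.4835, -0.1753, 0.2563]
tcp_rot: [[1.0, 0.031, -0.0], [0.031, -1.0, 0.0], [-0.0, -0.0, -1.0]]
force: [0.9, -0.9, 0.3]
grip_width: 1.004
gripper_force: 0.0
```

>>> arm_command:
  commands:
    - [0,0,0,22,-33,0,1]
    - [0,0,0,22,-33,0,1]
    - [0,0,0,22,-33,0,1]
    - [0,0,0,0,0,0,1]
    - [0,0,0,0,0,0,1]

```text
t: 1.85
ee_pos: [0.5464, -0.0743, 0.2559]
tcp_rot: [[0.999, 0.035, -0.001], [0.035, -0.999, 0.0], [-0.001, -0.0, -1.0]]
force: [0.3, -0.0, 0.1]
grip_width: 1.002
gripper_force: 0.0
```

Run:
```python
from h import *
im=shot("wrist","w1"); import h, pickle; pickle.dump(h.STATE,open("s1.pkl","wb"))
print(h.STATE["ee_pos"],h.STATE["tcp_rot"][:,0],h.STATE["t"],h.STATE["joint_pos"])
```

```text
[ 0.54636711 -0.07427077  0.25588519] [ 9.99394001e-01  3.48040862e-02 -5.53036568e-04] 1.85 [-1.90133513e-01  3.43647524e-01  1.82420555e+00  8.92102825e-05
  9.74323798e-01  1.34580161e+00]
```

View pics/w1.png

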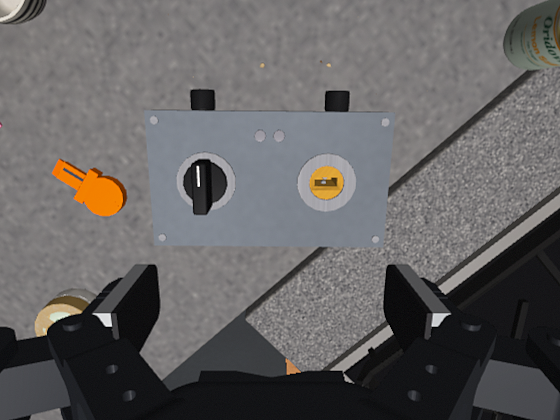

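Wrist view: the box spans roughly (147,110) to (391,247), with the knob at (203,187) and the brass plug and slot at (326,183). The orange look-alike lies to the left.

Run:
```python
from h import *
import h,pickle; h.STATE=pickle.load(open("s1.pkl","rb"))
im=cv2.imread("pics/w1.png"); hsv=cv2.cvtColor(im,cv2.COLOR_BGR2HSV)
# brass plug
m=cv2.inRange(hsv,(12,120,100),(35,255,255)); m[:,:250]=0; m[:,400:]=0; m[:140]=0; m[230:]=0
c=big(m)[0]; (u,v),r=cv2.minEnclosingCircle(c); print("plug px",u,v,r,"->",ray("wrist",(u,v),.050))
m=cv2.inRange(hsv,(95,30,60),(125,255,255)); m[260:]=0; m=cv2.morphologyEx(m,cv2.MORPH_OPEN,np.ones((5,5)))
c=big(m)[0]; p=np.array([ray("wrist",q,.05)[:2] for q in c[:,0]],np.float32); print("box",cv2.boundingRect(c),cv2.minAreaRect(p))
# knob bar: black px
m=cv2.inRange(hsv,(0,0,0),(179,255,60)); m[:,:170]=0;m[:,245:]=0;m[:145]=0;m[225:]=0
c=big(m)[0]; print("knob",cv2.boundingRect(c))
x,y,w,h_=cv2.boundingRect(c)
for q in ((203,161),(203,214)): print(ray("wrist",q,.085))
```

```text
plug px 326.08197021484375 182.2786865234375 17.111661911010742 -> [ 0.55045909 -0.12245952  0.05      ]Traceback (most recent call last):
  File "<stdin>", line 8, in <module>
IndexError: list index out of range
```

Run:
```python
from h import *
import h,pickle; h.STATE=pickle.load(open("s1.pkl","rb"))
im=cv2.imread("pics/w1.png"); hsv=cv2.cvtColor(im,cv2.COLOR_BGR2HSV)
print(hsv[230,270],hsv[120,350],hsv[90,270])
m=cv2.inRange(hsv,(100,35,60),(125,255,255)) if hsv[230,270][1]>45 else cv2.inRange(hsv,(98,int(hsv[230,270][1])-10,60),(125,255,255))
m[258:]=0; m=cv2.morphologyEx(m,cv2.MORPH_OPEN,np.ones((5,5)))
B=big(m)
if B:
    c=B[0]; p=np.array([ray("wrist",q,.05)[:2] for q in c[:,0]],np.float32); print("box",cv2.boundingRect(c),cv2.minAreaRect(p))
print("hand corners",[ray("wrist",q,.05)[:2].round(4) for q in ((147,110),(391,110),(378,246),(156,246))])
g=cv2.threshold(im.max(2),45,255,cv2.THRESH_BINARY_INV)[1]; g[:,:170]=0;g[:,245:]=0;g[:145]=0;g[225:]=0
print("knob",cv2.boundingRect(big(g)[0]),[ray("wrist",q,.085)[:2].round(4) for q in ((193,214),(212,214),(203,161))])
```

```text
[109  26 139] [107  25 142] [  0   6 125]
box (144, 110, 251, 137) ((0.5496182441711426, -0.07228966802358627), (0.12012188136577606, 0.20999768376350403), 1.5497084856033325)
hand corners [array([0.6065, 0.0314]), array([ 0.6136, -0.1721]), array([ 0.4928, -0.1744]), array([0.4856, 0.0293])]
knob (184, 160, 43, 54) [array([ 0.5277, -0.0125]), array([ 0.5282, -0.0277]), array([ 0.5705, -0.021 ])]
```

>>> arm_command:
  commands:
    - [0,0,0.4,2,-28.5,10,1]
    - [0,0,0,1.7,-28.4,20,1]
    - [0,0,0,0,0,35,1]
    - [0,0,0,0,0,35,1]
    - [0,0,0,0,0,35,0.7]
    - [0,0,0,0,0,20,0.6]
    - [0,0,0,0,0,15,0.5]
    - [0,0,0,0,0,0,0.45]
  grip_force: 30

```text
t: 2.57
ee_pos: [0.5455, -0.0204, 0.0835]
tcp_rot: [[1.0, 0.023, -0.005], [0.023, -1.0, 0.0], [-0.005, -0.0, -1.0]]
force: [-0.8, 0.1, 0.4]
grip_width: 0.463
gripper_force: 0.0
```

>>> arm_command:
  commands:
    - [0,0,0,0,0,0,0]
    - [0,0,0,0,0,0,0]
    - [0,0,0,0,0,0,0]
    - [0,0,0,0,0,0,0]
    - [0,0,0,0,0,0,0]

```text
t: 2.98
ee_pos: [0.5479, -0.0177, 0.0875]
tcp_rot: [[1.0, 0.023, 0.001], [0.023, -1.0, 0.002], [0.001, -0.002, -1.0]]
force: [1.2, 25.0, -7.4]
grip_width: 0.135
gripper_force: 29.5
```

>>> arm_command:
  commands:
    - [0,0,0,0,0,0,0]
    - [0,0,0,0,0,0,0]
    - [0,0,0,0,0,0,0]

```text
t: 3.23
ee_pos: [0.5479, -0.0177, 0.0875]
tcp_rot: [[1.0, 0.024, 0.001], [0.024, -1.0, 0.002], [0.001, -0.002, -1.0]]
force: [1.4, 24.7, -6.9]
grip_width: 0.138
gripper_force: 29.5
```

>>> arm_command:
  commands:
    - [0,0,0,0,-1,0,0]
    - [0,0,0,0,0,0,0]

```text
t: 3.4
ee_pos: [0.5479, -0.0174, 0.0875]
tcp_rot: [[1.0, 0.024, 0.001], [0.024, -1.0, 0.001], [0.001, -0.001, -1.0]]
force: [0.2, 15.0, -7.3]
grip_width: 0.132
gripper_force: 29.7
```

>>> arm_command:
  commands:
    - [0,0,0,0,-1.5,0,0]
    - [0,0,0,0,0,0,0]
    - [0,0,7,0,0,0,0]
    - [0,0,7,0,0,0,0]
    - [0,0,0,0,0,0,0]

```text
t: 3.82
ee_pos: [0.548, -0.0172, 0.0875]
tcp_rot: [[0.974, -0.225, 0.001], [-0.225, -0.974, -0.0], [0.001, 0.0, -1.0]]
force: [-4.3, -2.8, 5.9]
grip_width: 0.134
gripper_force: 31.7
```

Gripping and turning with little side load. Continuing to the stop (57° plus margin).

>>> arm_command:
  commands:
    - [0,0,7,0,0,0,0]
    - [0,0,7,0,0,0,0]
    - [0,0,7,0,0,0,0]
    - [0,0,7,0,0,0,0]
    - [0,0,7,0,0,0,0]
    - [0,0,7,0,0,0,0]
    - [0,0,3,0,0,0,0]
    - [0,0,0,0,0,0,0]

```text
t: 4.48
ee_pos: [0.5477, -0.0174, 0.0875]
tcp_rot: [[0.537, -0.844, 0.0], [-0.844, -0.537, -0.001], [0.001, 0.0, -1.0]]
force: [-6.3, -7.2, 9.5]
grip_width: 0.134
gripper_force: 34.9
```

```bash
python3 -c "
from station import manip
s=manip.observe();print(s['wrist_torque'],s['force'],s['tcp_rot'][:,0],s['joint_pos'][5])"
```

```text
[-1.03181367  1.14371123  0.56297462] [-6.26772867 -7.24243958  9.45232179] [ 5.36854900e-01 -8.43674216e-01  7.96264171e-04] 2.4891998797582273
```

>>> arm_command:
  commands:
    - [0,0,0,0,0,0,0]
    - [0,0,0,0,0,0,0.9]
    - [0,0,0,0,0,0,0.9]
    - [0,0,0,0,0,0,0.9]
    - [0,0,0,0,0,0,0.9]
    - [0,0,0,0,0,-10,0.9]
    - [0,0,0,0,0,-25,0.9]
    - [0,0,0,0,0,-35,0.9]

```text
t: 5.15
ee_pos: [0.5463, -0.0165, 0.1558]
tcp_rot: [[0.536, -0.844, -0.004], [-0.844, -0.536, 0.001], [-0.003, 0.003, -1.0]]
force: [0.2, -0.2, -0.3]
grip_width: 0.901
gripper_force: 0.0
```

>>> arm_command:
  commands:
    - [0,0,-7,0,0,-40,1]
    - [0,0,-7,0,0,-40,1]
    - [0,0,-7,0,0,-20,1]
    - [0,0,-7,0,0,0,1]
    - [0,0,-7,0,0,0,1]
    - [0,0,-7,0,0,0,1]
    - [0,0,-7,0,0,0,1]
    - [0,0,-7,0,0,0,1]

```text
t: 5.82
ee_pos: [0.5477, -0.0166, 0.2572]
tcp_rot: [[1.0, -0.021, 0.001], [-0.021, -1.0, 0.0], [0.001, -0.0, -1.0]]
force: [0.2, 0.2, 0.3]
grip_width: 1.0
gripper_force: 0.0
```

Run:
```python
from h import *
im=shot("wrist","w2"); import h; s=h.STATE
print(s["ee_pos"],s["tcp_rot"][:,0],s["t"],s["joint_pos"],s["force"])
```

```text
[ 0.54773658 -0.01655253  0.25724406] [ 9.99778485e-01 -2.10386713e-02  5.96564103e-04] 5.8167 [-8.56364100e-02  3.36858091e-01  1.83097922e+00  1.98918092e-04
  9.73168177e-01  1.50608823e+00] [0.15195965 0.23806628 0.27542932]
```

View pics/w2.png

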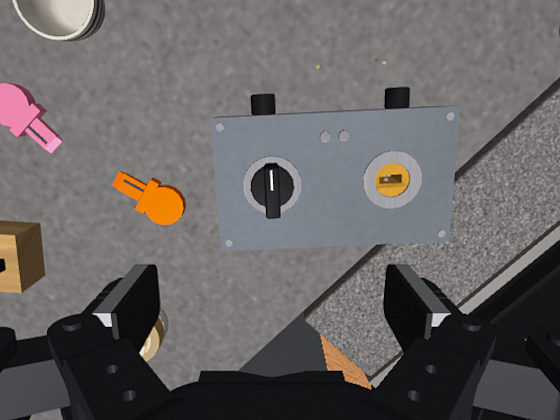

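The knob has sprung back (bar at (272,190), straight). Now to the rack.

>>> arm_command:
  commands:
    - [0,0,0,-9.8,-34,0,1]
    - [0,0,0,-9.8,-34,0,1]
    - [0,0,0,-9.8,-34,0,1]
    - [0,0,0,-9.8,-34,0,1]
    - [0,0,0,-9.8,-34,0,1]
    - [0,0,0,-9.8,-34,0,1]
    - [0,0,0,-9.8,-34,0,1]
    - [0,0,0,-9.8,-34,0,1]

```text
t: 6.53
ee_pos: [0.4763, 0.259, 0.2571]
tcp_rot: [[1.0, -0.031, 0.0], [-0.031, -1.0, 0.0], [0.0, -0.0, -1.0]]
force: [0.9, -1.0, 0.6]
grip_width: 1.0
gripper_force: 0.0
```

>>> arm_command:
  commands:
    - [0,0,-7.1,0,0,0,1]
    - [0,0,-7.1,0,0,0,1]
    - [0,0,-7.1,0,0,0,1]
    - [0,0,-7.1,0,0,0,1]
    - [0,0,-7.1,0,0,0,1]
    - [0,0,-7.1,0,0,0,1]

```text
t: 7.03
ee_pos: [0.4769, 0.2575, 0.2569]
tcp_rot: [[0.752, 0.659, 0.0], [0.659, -0.752, 0.0], [0.0, -0.0, -1.0]]
force: [0.8, -0.1, 0.7]
grip_width: 1.003
gripper_force: 0.0
```

>>> arm_command:
  commands:
    - [0,0,-7.1,0,0,0,1]
    - [0,0,-7.1,0,0,0,1]
    - [0,0,-7.1,0,0,0,1]
    - [0,0,-7.1,0,0,0,1]
    - [0,0,-7.1,0,0,0,1]
    - [0,0,-7.1,0,0,0,1]
    - [0,0,0,0,0,0,1]
    - [0,0,0,0,0,0,1]

```text
t: 7.7
ee_pos: [0.477, 0.2574, 0.2568]
tcp_rot: [[0.117, 0.993, 0.0], [0.993, -0.117, 0.0], [0.0, 0.0, -1.0]]
force: [-0.0, -0.8, 0.2]
grip_width: 1.002
gripper_force: 0.0
```

Run:
```python
from h import *
im=shot("wrist","w3"); import h,pickle; s=h.STATE; pickle.dump(s,open("s3.pkl","wb"))
print(s["ee_pos"],s["tcp_rot"][:,0],s["t"],s["joint_pos"],s["force"])
hsv=cv2.cvtColor(im,cv2.COLOR_BGR2HSV)
m=cv2.inRange(hsv,(10,70,90),(28,255,255)); m=cv2.morphologyEx(m,cv2.MORPH_OPEN,np.ones((3,3)))
for c in big(m)[:3]: print(cv2.boundingRect(c),cv2.minAreaRect(np.array([ray("wrist",q,.04)[:2] for q in c[:,0]],np.float32)))
```

```text
[0.47702293 0.25743086 0.25676276] [1.17086018e-01 9.93121747e-01 2.45229600e-04] 7.7 [4.38892211e-01 3.29264661e-01 1.84420471e+00 9.68999530e-05
 9.67787208e-01 5.56192510e-01] [-0.04683627 -0.77696625  0.21261596]
(227, 9, 76, 205) ((0.4803367853164673, 0.3137684464454651), (0.17037257552146912, 0.0601901039481163), 84.9974365234375)
(166, 283, 59, 54) ((0.3871079683303833, 0.13698698580265045), (0.05833820626139641, 0.05787501856684685), 79.76492309570312)
(310, 275, 48, 62) ((0.524009108543396, 0.12628261744976044), (0.06979218125343323, 0.03904987871646881), 65.1043930053711)
```

View pics/w3.png

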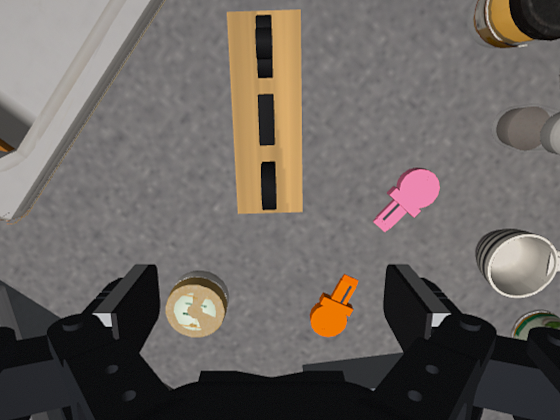

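Wrist view: the rack is at (265,110), with the round key's head at (268,186), nearest. The square and clover keys are above it.

Run:
```python
from h import *
import h,pickle; h.STATE=pickle.load(open("s3.pkl","rb"))
im=cv2.imread("pics/w3.png")
g=cv2.threshold(im.max(2),60,255,cv2.THRESH_BINARY_INV)[1]; k=np.zeros_like(g); k[155:215,240:300]=g[155:215,240:300]
c=big(k)[0]; x,y,w,hh=cv2.boundingRect(c); print(x,y,w,hh,ray("wrist",(x+w/2,y+hh/2),.07),ray("wrist",(x+w/2,y),.064),ray("wrist",(x+w/2,y+hh),.064))
```

```text
261 162 15 48 [0.47570624 0.26008929 0.07      ] [0.47793573 0.27902001 0.064     ] [0.47302576 0.23802093 0.064     ]
```

>>> arm_command:
  commands:
    - [0,0,-1.7,1.4,-1.7,20,1]
    - [0,0,0,0,0,35,1]
    - [0,0,0,0,0,35,1]
    - [0,0,0,0,0,30,1]
    - [0,0,0,0,0,20,1]
    - [0,0,0,0,0,0,1]
    - [0,0,0,0,0,0,1]

```text
t: 8.33
ee_pos: [0.4751, 0.2588, 0.116]
tcp_rot: [[0.085, 0.996, -0.002], [0.996, -0.085, -0.001], [-0.001, -0.002, -1.0]]
force: [0.5, -0.6, 1.1]
grip_width: 1.004
gripper_force: 0.0
```

>>> arm_command:
  commands:
    - [0,0,0,0,0,26,0.7]
    - [0,0,0,0,0,15,0.5]
    - [0,0,0,0,0,5,0.4]
    - [0,0,0,0,0,0,0.3]
    - [0,0,0,0,0,0,0]
    - [0,0,0,0,0,0,0]
    - [0,0,0,0,0,0,0]
    - [0,0,0,0,0,0,0]
  grip_force: 25

```text
t: 9.0
ee_pos: [0.4764, 0.2594, 0.0718]
tcp_rot: [[0.082, 0.997, 0.002], [0.997, -0.082, 0.001], [0.001, 0.002, -1.0]]
force: [-1.2, -0.5, 7.6]
grip_width: 0.136
gripper_force: 30.2
```

>>> arm_command:
  commands:
    - [0,0,0,0,0,0,0]
    - [0,0,0,0,0,0,0]
    - [0,0,0,0,0,-12,0]
    - [0,0,0,0,0,-20,0]
    - [0,0,0,0,0,-30,0]
    - [0,0,0,0,0,-40,0]
    - [0,0,0,0,0,-30,0]
    - [0,0,0,0,0,0,0]
  grip_force: 60

```text
t: 9.67
ee_pos: [0.4783, 0.2603, 0.2091]
tcp_rot: [[0.082, 0.997, 0.009], [0.997, -0.082, 0.004], [0.005, 0.008, -1.0]]
force: [2.1, 0.3, 0.9]
grip_width: 0.134
gripper_force: 58.4
```

Run:
```python
from h import *
im=shot("wrist","w4"); import h; s=h.STATE
print(s["ee_pos"],s["tcp_rot"][:,0],s["t"],s["grip_width"],s["joint_pos"])
a=shot("scene","s4")
o=np.vstack([cv2.resize(im,(400,300)),cv2.resize(a,(400,300))]); cv2.imwrite("pics/v4.png",o)
```

```text
[0.47833679 0.26029538 0.20910556] [0.08225067 0.99660023 0.00477666] 9.6667 0.13374336613099314 [ 4.42687351e-01  3.85574633e-01  1.89598702e+00 -3.52782193e-06
  8.50496922e-01  5.25054008e-01]
```

View pics/v4.png

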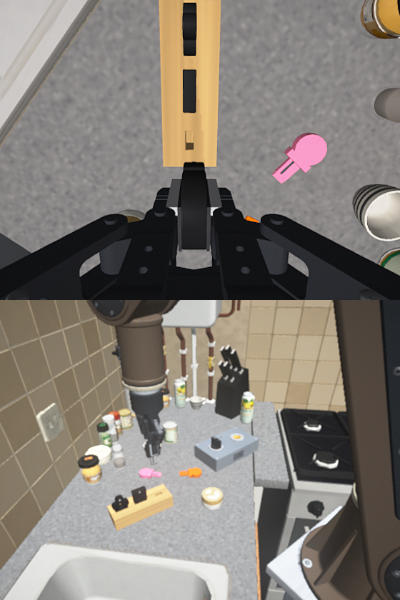

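Key is held; the rack still holds the other two. Carrying it over the keyhole.

>>> arm_command:
  commands:
    - [0,0,-6.2,0,0,0,0]
    - [0,0,0,-28.4,5.2,0,0]
    - [0,0,0,-38,6,0,0]
    - [0,0,0,-38,6,0,0]
    - [0,0,0,-38,6,0,0]
    - [0,0,0,-38,6,0,0]
    - [0,0,0,-38,6,0,0]
    - [0,0,0,-38,6,0,0]

```text
t: 10.43
ee_pos: [0.5227, 0.0019, 0.2014]
tcp_rot: [[-0.026, 1.0, -0.002], [1.0, 0.026, 0.0], [0.0, -0.002, -1.0]]
force: [0.6, 1.6, 0.7]
grip_width: 0.136
gripper_force: 58.4
```

>>> arm_command:
  commands:
    - [0,0,0,-38,6,0,0]
    - [0,0,0,-38,6,0,0]
    - [0,0,0,-30,5,0,0]
    - [0,0,0,-22,4,0,0]
    - [0,0,0,0,0,0,0]
    - [0,0,0,0,0,0,0]
    - [0,0,0,0,0,0,0]

```text
t: 11.02
ee_pos: [0.547, -0.1233, 0.2015]
tcp_rot: [[-0.026, 1.0, -0.002], [1.0, 0.026, 0.001], [0.001, -0.002, -1.0]]
force: [-0.5, 0.0, -0.6]
grip_width: 0.134
gripper_force: 58.4
```

Run:
```python
from h import *
im=shot("wrist","w5"); import h,pickle; s=h.STATE; pickle.dump(s,open("s5.pkl","wb"))
np.set_printoptions(precision=4,suppress=True)
print(s["ee_pos"],s["tcp_rot"],s["t"],s["force"],s["joint_pos"])
p=np.array([.551,-.1223,.1848])-s["ee_pos"]; print("to hole in tool axes mm",s["tcp_rot"].T@p*1e3)
hsv=cv2.cvtColor(im,cv2.COLOR_BGR2HSV); m=cv2.inRange(hsv,(12,120,100),(35,255,255)); 
for c in big(m)[:4]: print(cv2.boundingRect(c),ray("wrist",cv2.minEnclosingCircle(c)[0],.05))
```

```text
[ 0.547  -0.1233  0.2015] [[-0.0255  0.9997 -0.0018]
 [ 0.9997  0.0255  0.0007]
 [ 0.0007 -0.0018 -1.    ]] 11.0167 [-0.491   0.0498 -0.5636] [-0.2759  0.421   1.8585  0.0002  0.864  -0.3015]
to hole in tool axes mm [ 0.8593  4.0942 16.6478]
(256, 179, 41, 39) [ 0.5506 -0.1224  0.05  ]
(0, 136, 33, 38) [ 0.3636 -0.0952  0.05  ]
(522, 0, 6, 7) [0.7079 0.0115 0.05  ]
(530, 8, 2, 2) [0.7124 0.0084 0.05  ]
```

View pics/w5.png

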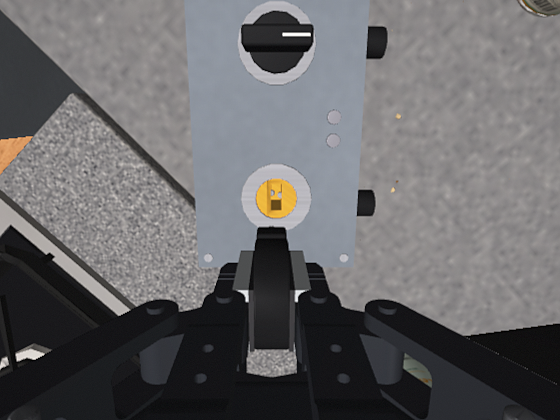

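Plug at (276,198), aligned with the held key. Correcting the position and coming down to just above the collar.

>>> arm_command:
  commands:
    - [0,0,0,0.9,3.8,0,0]
    - [0,0,0,0,0,30,0]
    - [0,0,0,0,0,30,0]
    - [0,0,0,0,0,17,0]
    - [0,0,0,0,0,0,0]
    - [0,0,0,0,0,0,0]
    - [0,0,0,0,0,0,0]

```text
t: 11.65
ee_pos: [0.5523, -0.1223, 0.1263]
tcp_rot: [[-0.027, 1.0, 0.001], [1.0, 0.027, -0.0], [-0.0, 0.001, -1.0]]
force: [-0.4, 0.1, -0.6]
grip_width: 0.132
gripper_force: 58.5
```

>>> arm_command:
  commands:
    - [0,0,0,0,0,4,0]
    - [0,0,0,0,0,4,0]
    - [0,0,0,0,0,4,0]
    - [0,0,0,0,0,0,0]
    - [0,0,0,0,0,0,0]

```text
t: 12.07
ee_pos: [0.5515, -0.1227, 0.1132]
tcp_rot: [[-0.026, 1.0, -0.0], [1.0, 0.026, 0.0], [0.0, -0.0, -1.0]]
force: [0.4, -0.6, -0.6]
grip_width: 0.136
gripper_force: 58.5
```

>>> arm_command:
  commands:
    - [0,0,0,0.3,-0.7,0,0]
    - [0,0,0,0,0,2,0]
    - [0,0,0,0,0,2,0]
    - [0,0,0,0,0,2,0]
    - [0,0,0,0,0,0,0]

```text
t: 12.48
ee_pos: [0.5506, -0.1223, 0.1069]
tcp_rot: [[-0.026, 1.0, -0.001], [1.0, 0.026, 0.0], [0.0, -0.001, -1.0]]
force: [0.7, 0.2, -1.0]
grip_width: 0.133
gripper_force: 58.5
```

Tip is in the slot with no contact force. Continuing down.

>>> arm_command:
  commands:
    - [0,0,0,0,0,2,0]
    - [0,0,0,0,0,2,0]
    - [0,0,0,0,0,2,0]
    - [0,0,0,0,0,0,0]

```text
t: 12.82
ee_pos: [0.5502, -0.1223, 0.1008]
tcp_rot: [[-0.026, 1.0, -0.001], [1.0, 0.026, 0.0], [0.0, -0.001, -1.0]]
force: [-3.0, 0.6, -0.7]
grip_width: 0.134
gripper_force: 58.5
```

>>> arm_command:
  commands:
    - [0,0,0,0,0,2,0]
    - [0,0,0,0,0,2,0]
    - [0,0,0,0,0,0,0]

```text
t: 13.07
ee_pos: [0.5502, -0.1223, 0.0968]
tcp_rot: [[-0.026, 1.0, -0.001], [1.0, 0.026, 0.0], [0.0, -0.001, -1.0]]
force: [-5.4, -0.4, 1.7]
grip_width: 0.135
gripper_force: 58.7
```

>>> arm_command:
  commands:
    - [0,0,0,0,-0.5,0,0]
    - [0,0,0,0,0,2,0]
    - [0,0,0,0,0,2,0]
    - [0,0,0,0,0,2,0]
    - [0,0,0,0,0,0,0]

```text
t: 13.48
ee_pos: [0.5507, -0.1225, 0.091]
tcp_rot: [[-0.026, 1.0, 0.001], [1.0, 0.026, -0.0], [-0.0, 0.001, -1.0]]
force: [-0.9, -0.2, -1.4]
grip_width: 0.132
gripper_force: 58.8
```

>>> arm_command:
  commands:
    - [0,0,1,0,0,1.5,0]
    - [0,0,-2,0,0,1.5,0]
    - [0,0,1,0,0,1,0]
    - [0,0,0,0,0,0,0]

```text
t: 13.82
ee_pos: [0.5508, -0.1225, 0.0871]
tcp_rot: [[-0.023, 1.0, 0.001], [1.0, 0.023, -0.0], [-0.0, 0.001, -1.0]]
force: [0.6, 0.5, -2.4]
grip_width: 0.131
gripper_force: 58.7
```

>>> arm_command:
  commands:
    - [0,0,1,0,0,1,0]
    - [0,0,-1.5,0,0,1,0]
    - [0,0,0.5,0,0,1,0]
    - [0,0,0,0,0,0,0]
    - [0,0,0,0,0,0,0]

```text
t: 14.23
ee_pos: [0.5508, -0.1225, 0.0848]
tcp_rot: [[-0.024, 1.0, 0.001], [1.0, 0.024, -0.0], [-0.0, 0.001, -1.0]]
force: [-0.7, 1.1, 9.1]
grip_width: 0.132
gripper_force: 60.4
```

>>> arm_command:
  commands:
    - [0,0,1,0,0,1,0]
    - [0,0,-1,0,0,0,0]
    - [0,0,0,0,0,0,0]

```text
t: 14.48
ee_pos: [0.5509, -0.1225, 0.0846]
tcp_rot: [[-0.025, 1.0, 0.001], [1.0, 0.025, -0.0], [-0.0, 0.001, -1.0]]
force: [-4.7, 2.4, 27.3]
grip_width: 0.135
gripper_force: 62.9
```

Run:
```python
from h import *
a=shot("scene","s6")[150:270,260:400]; w=shot("wrist","w6")
cv2.imwrite("pics/v6.png",np.hstack([cv2.resize(a,(420,360),interpolation=cv2.INTER_CUBIC),cv2.resize(w[130:400,150:400],(333,360))]))
```

```text
(no output)
```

View pics/v6.png

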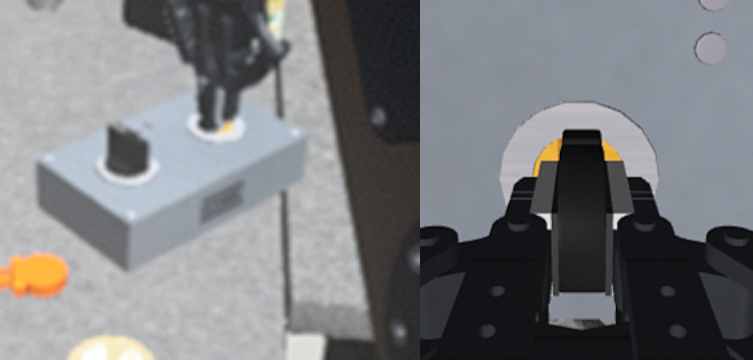

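The key sits on a hard stop, shoulder on the collar (wrist crop at about (580,160)). Easing the push slightly, then turning.

>>> arm_command:
  commands:
    - [0,0,0,0,0,-0.5,0]
    - [0,0,6,0,0,0,0]
    - [0,0,6,0,0,0,0]
    - [0,0,6,0,0,0,0]
    - [0,0,0,0,0,0,0]

```text
t: 15.0
ee_pos: [0.5507, -0.1226, 0.0847]
tcp_rot: [[0.293, 0.956, 0.001], [0.956, -0.293, -0.0], [-0.0, 0.001, -1.0]]
force: [-3.4, 0.6, 17.8]
grip_width: 0.131
gripper_force: 61.8
```

>>> arm_command:
  commands:
    - [0,0,6,0,0,0,0]
    - [0,0,6,0,0,0,0]
    - [0,0,6,0,0,0,0]
    - [0,0,6,0,0,0,0]
    - [0,0,6,0,0,0,0]
    - [0,0,0,0,0,0,0]

```text
t: 15.5
ee_pos: [0.5503, -0.1224, 0.0847]
tcp_rot: [[0.732, 0.681, 0.0], [0.681, -0.732, -0.0], [0.0, 0.0, -1.0]]
force: [-6.4, 0.8, 22.1]
grip_width: 0.134
gripper_force: 62.2
```

```bash
python3 -c "
from station import manip
s=manip.observe();print(s['wrist_torque'],s['force'],s['tcp_rot'][:,0],s['ee_pos'])"
```

```text
[ 0.13229949  1.20273429 -0.14787127] [-6.36591767  0.7982281  22.11332084] [7.31907355e-01 6.81404148e-01 1.00717534e-04] [ 0.55029626 -0.12241325  0.08469408]
```

>>> arm_command:
  commands:
    - [0,0,6,0,0,0,0]
    - [0,0,6,0,0,0,0]
    - [0,0,6,0,0,0,0]
    - [0,0,6,0,0,0,0]
    - [0,0,6,0,0,0,0]
    - [0,0,6,0,0,0,0]
    - [0,0,3,0,0,0,0]
    - [0,0,0,0,0,0,0]

```text
t: 16.17
ee_pos: [0.5501, -0.1223, 0.0847]
tcp_rot: [[0.997, 0.073, -0.0], [0.073, -0.997, -0.0], [-0.0, 0.0, -1.0]]
force: [-6.0, 2.7, 22.1]
grip_width: 0.128
gripper_force: 62.3
```

```bash
python3 -c "
from station import manip
s=manip.observe();print(s['wrist_torque'],s['force'],s['tcp_rot'][:,0],s['ee_pos'])"
```

```text
[0.5213098  1.19426903 0.2805174 ] [-5.99442734  2.7056333  22.05320614] [ 9.97359828e-01  7.26179138e-02 -1.10359972e-04] [ 0.55012264 -0.12226306  0.08469321]
```

>>> arm_command:
  commands:
    - [0,0,3,0,0,0,0]
    - [0,0,0,0,0,0,0]
    - [0,0,0,0,0,0,0]
    - [0,0,0,0,0,0,0]

```text
t: 16.5
ee_pos: [0.5501, -0.1223, 0.0847]
tcp_rot: [[1.0, 0.025, -0.0], [0.025, -1.0, -0.0], [-0.0, 0.0, -1.0]]
force: [-6.1, 2.4, 23.3]
grip_width: 0.132
gripper_force: 62.9
```

Run:
```python
from h import *
w=shot("wrist","w7"); import h; s=h.STATE
print(s['wrist_torque'],s['force'],s['tcp_rot'][:,0],s['ee_pos'])
cv2.imwrite("pics/v7.png",cv2.resize(w[60:410,130:410],(480,600)))
```

```text
[0.4910807  1.23466507 0.70659684] [-6.06610289  2.35037547 23.27835345] [ 9.99693818e-01  2.47436730e-02 -1.47722786e-04] [ 0.5501185  -0.12226198  0.08470199]
```

View pics/v7.png

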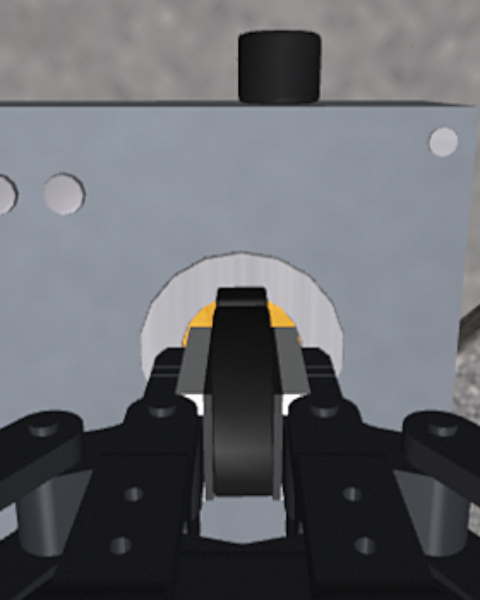

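The key has turned with the gripper, and the torque rose to 0.7 N m, so it is firmly on the stop. It is home and gripped. Handing in.

```bash
python3 -c "
from station import manip
print(manip.job_done())"
```

```text
the job is handed in; nothing more can be done
None
```

I reset the knob and it sprang back. The round key is fully home, turned clockwise to its stop and still gripped there, and I've handed the job in; no verdict came back.

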